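# Pull the failed battery from a field enclosure and seal the cover

## Robot

A 6-joint arm with a two-finger parallel gripper is mounted at the origin on a cart in front of the work surface, level with it; the furniture and walls round the work are solid. World frame = base frame: x ahead of the robot, y to its left, z up, the work surface at z = 0. Lengths are in m, angles in rad, forces in N, time in s.
With the tool pointing down it reaches from about 0.275 to 1 m from the base axis. Payload 8.4 kg.
Tool frame: the origin (TCP) lies on the centre line of the jaws, within the pads' length; the fingertips stand 17 mm ahead of it and the grasp point (between the pads) lies 2 mm behind it (bot.tcp_to_tips is the z of the fingertips in the tool frame, in m); z points along the fingers, y is the line along which they close (so a half turn about z gives the same grasp; the last joint's range is limited). The gripper opens to 85 mm and grips with 20 to 120 N. Pads are 22 mm wide; open, the fingers measure 114 mm over their backs; the gripper's body (76 mm by 85 mm) begins 54 mm behind the grasp point. The pads swing forward as they close: fully open they stand 13 mm farther back than shut.
Start: joints at [-1.243, 0.353, 1.633, -0, 1.155, -0.002], TCP at [0.202, -0.591, 0.248] pointing down, gripper open.
Joint ranges: [-2.63, 2.63], [-0.92, 2.1], [0.06, 2.66], [-1.3, 4.44], [0, 2.69], [-3.02, 3.02]. Speed limits (rad/s): [2.22, 2.22, 2.79, 3.14, 3.14, 3.14].

## Interface

Orientations are given as a unit quaternion [x, y, z, w].
In Python, from workcell import bot, hand, kinematics, get_obs, vision, hand_in gives the robot as it stands. The module is installed in compiled form; this text tells all that it offers. Calls block until the motion is done:
- bot.reach(position, orientation): joint-space move of the TCP to a pose.
- bot.servo_line(position, ori=None, velocity=0.15): straight line of the TCP; ori=None keeps the orientation; velocity is the mean speed in m/s.
- bot.goto_joints(angles): joint-space move.
- hand.move_gripper(opening, strength=None): finger opening in m; strength is the grip in N (None keeps the last); returns when the fingers have stopped.
- bot.dwell(seconds).
- kinematics.solve_ik(position, orientation): joint angles nearest the present ones, or None.
- get_obs(): the state.
- vision.read_camera(name): name is "scene" or "top"; returns a dict with "frame" (384x512x3 uint8, red, green, blue), "intrinsics" (3x3 intrinsics, pixels), "view" (4x4, takes a point from world to camera coordinates). Camera axes: x right, y down, z forward; pixel columns grow to the right and rows downward; lengths in m; the calibration is good to about 2 mm. A picture is of the moment at which its call begins. There is no depth.
A pose or a line that the arm cannot do raises bot.IKError and nothing moves.
- hand_in(): hands the job in; it is judged then, once.
The state is a dict: "time_s": time; "joint_pos": joint angles; "joint_vel": joint speeds; "joint_efforts": joint torques, N m; "position": TCP position; "orientation": TCP orientation; "wrist_force": force on the tool from outside, world axes, zero at the start; "ft_torque": the same for the moment, N m; "gripper_width": finger opening in m; "grip_force": force on a finger pad.
Only numpy, scipy, OpenCV 4.12 (cv2) and the standard library are available. Lean on these libraries where they do the work, as an engineer would, in place of code of your own. Each camera call takes 0.05 s, during which the arm holds its last target. There are 200 camera calls.

## Task

One of the two batteries in the open field enclosure has failed, the one with the red band. Press down the orange tab that peeks out from under its nose, which unhooks the hidden spring latch so that the battery pops up, then lift it out and stand it upright in the empty half of the blue tray without dropping it. Then swing the cover shut and turn its T-handle fully clockwise, so that it draws the cover tight down on its gasket; leave the green-banded battery latched in its bay and everything else on the bench where it is.

Things in the scene. Friction and masses are not known exactly. Their poses are not given: they have to be found in the camera images.
- case: Light grey base of the enclosure, fixed, 238 x 190 mm, rim 44 mm high, black gasket on it up to 53.5 mm. Origin: centre of its underside; x runs from its front (locking side) to its hinge side, z up. The open cover leans over the battery bays, its free edge about 0.26 m above the bench: a gripper at the batteries must lean back towards the front (-x), 30 to 40 degrees.
- battery_red: Failed battery, dark grey with red band and label, 0.22 kg, in the left or right bay. Origin: centre of the main body's underside, z up, nose to -x. Main body 50 x 36 x 60 mm (x, y, z); its top, z 44 to 70, juts forward as a nose to x = -40. Flat sides 36 mm apart; grip high, near x = -4, z = 54. Underside at case z 16.6 mm latched, 28 popped up.
- battery_green: Good battery: same shape, size and axes as battery_red but with a green band and label, in the other bay; it must stay latched, its underside below case z = 20 mm. The two stand 80 mm apart, centre to centre, along case y.
- battery_old: An earlier red-banded battery standing loose in the blue tray, at tray y = +42 to +50 mm, its nose to tray -x. Same size and axes as battery_red.
- tray: Open blue tray, fixed, 115 x 150 mm (x, y), 28 mm high, walls and floor 4 mm thick. Origin: centre of its underside. Its +y half holds battery_old, its -y half is empty: a battery with its length along tray x and centred at tray y = -33 mm fits there, nose either way.
- tab_left (a point): Middle of the orange latch tab's pressing face (24 mm wide) in front of the left bay: 35 mm out (case -x) from the battery's front face, 20 mm beyond its nose, 29 mm below the nose's underside; a 2 mm lip ends the tab 5 mm farther out. Pressed straight down 8 to 10 mm (about 5 N, stop at 11.7) it unhooks the battery, which rises 12 mm and stays up; the tab springs back. The point moves along.
- tab_right (a point): Middle of the orange latch tab's pressing face (24 mm wide) in front of the right bay: 35 mm out (case -x) from the battery's front face, 20 mm beyond its nose, 29 mm below the nose's underside; a 2 mm lip ends the tab 5 mm farther out. Pressed straight down 8 to 10 mm (about 5 N, stop at 11.7) it unhooks the battery, which rises 12 mm and stays up; the tab springs back. The point moves along.
- bay_left (a point): Centre of the left bay's floor, at case (35, 40, 16) mm; a latched battery's origin lies 0.6 mm above it. Black guide cheeks enclose the battery up to case z = 40 mm with 1 mm play: lift it straight up 25 mm from latched before moving it sideways.
- bay_right (a point): The same for the right bay, at case (35, -40, 16) mm.
- latch_left (a joint): Latch lever of the left bay: 0 at rest, grows as the tab is pressed; the hook lets go at about 0.2 rad, end stop 0.35 rad.
- latch_right (a joint): The same for the right bay.
- cover (a joint): Opening angle of the cover: 0 fully drawn down, 0.015 rad resting on the gasket, stop at 1.2. Friction hinge: stays where it is left, about 3 N at the free edge moves it. Cover: 5 mm plate, 190 mm wide, reaching 238 mm from the hinge; a dome (its top 54 mm over the plate's underside) spans 6 to 150 mm from the hinge; push on the flat flange beyond, beside the handle.
- cover_hinge (a point): Middle of the cover's hinge axis, at case (118, 0, 50) mm; the axis runs along case y and lies in the underside of the cover plate.
- t_handle (a joint): Angle of the T-handle: 0 released (bar parallel to the hinge), growing clockwise seen from above on the shut cover, stop at 1.5 rad. With the cover resting on its gasket, from about 0.7 rad its cam runs under the rim and draws the cover 3 mm down (about 0.2 Nm); it stays where it is left. With the cover higher up the cam does not catch.
- handle_grip (a point): Centre of the T-handle's black bar, on its axis of turning: bar 60 mm long, 13 wide, 15 high, 198 mm from the hinge on the cover's middle line, 24.5 mm above the flange's outer face. The dome's wall is 48 mm away on the hinge side and 17 mm higher than the bar.
- multimeter: Yellow and black hand multimeter, 150 x 80 x 47 mm, lying left of the enclosure; leave alone. Origin: centre of its underside.
- tape: Roll of masking tape, 103 mm across, 25 mm high, lying flat; leave alone. Origin: centre of its underside.
- pen_box: Black pen box with pens, 83 x 82 x 196 mm tall; leave alone. Origin: centre of its underside.
- solder: Blue spool of solder, 57 mm across, 42 mm high; leave alone. Origin: centre of its underside.
- flux: Brown dropper bottle, 34 mm across, 102 mm tall, standing between enclosure and tray on the robot's side; leave alone. Origin: centre of its underside.
There are look-alikes about, which are no part of the job. Leave any purple or yellow look-alike of the battery_green alone.

How it is judged:
By the outcome, as a careful person would: the job done as asked, in the order asked, and still so for the second after the job is handed in, with the robot touching nothing.
It also fails if it takes over 72 s, if anything falls off the work surface, if the arm or the gripper's body presses on something with over 40 N, if the wrist force passes 120 N, or if a joint passes its speed limit or range.

## Working session

There is one attempt and no reset: what is moved stays moved. The work goes in short steps, each a Python script; the robot and the scene stay as the last script left them, time stands still between calls to the robot, and variables do not carry over. Pictures are saved under pics/ and viewed, at most 11 in all, crops included, and the job is handed in when it is done.

```bash
mkdir -p pics; python3 - <<'E'
from workcell import bot,vision,get_obs
import cv2,numpy as np
for n in("scene","top"):
    c=vision.read_camera(n); np.savez(f"{n}0.npz",**c); cv2.imwrite(f"pics/{n}0.png",cv2.resize(c["frame"][:,:,::-1],(800,600),interpolation=cv2.INTER_CUBIC))
    V=np.array(c["view"]); print(n,c["intrinsics"],-V[:3,:3].T@V[:3,3],V[:3,:3].round(3))
o=get_obs();print(o["time_s"],o["position"],o["orientation"],bot.tcp_to_tips)
E
```

```text
scene [[428.67691493   0.         256.3881594 ]
 [  0.         428.67691493 194.03370283]
 [  0.           0.           1.        ]] [-0.36571895 -0.72656474  0.95714111] [[ 0.653 -0.758  0.011]
 [-0.456 -0.404 -0.793]
 [ 0.605  0.512 -0.609]]
top [[408.6621618    0.         248.12437659]
 [  0.         408.6621618  191.12812658]
 [  0.           0.           1.        ]] [-0.02440602 -0.22574041  1.36071361] [[ 0.448 -0.894  0.009]
 [-0.816 -0.413 -0.406]
 [ 0.366  0.175 -0.914]]
0.1 [ 0.20228557 -0.59092477  0.24764762] [ 9.86429421e-01  1.64184680e-01 -1.06197531e-04 -6.14246491e-04] 0.017
```

View pics/scene0.png

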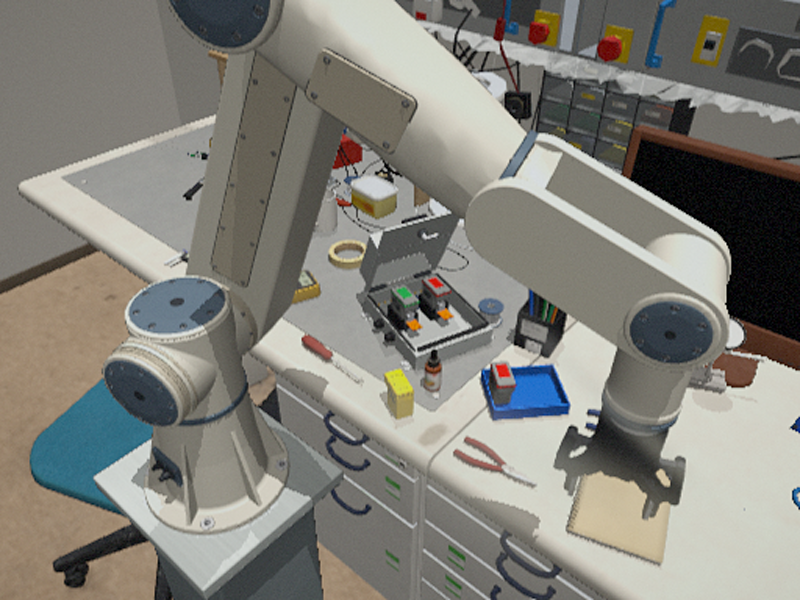

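View pics/top0.png

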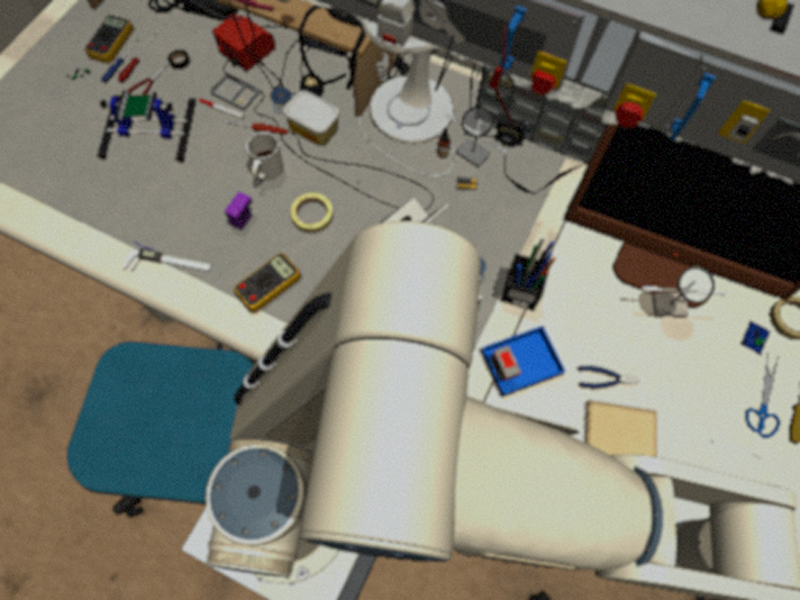

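The scene view shows the enclosure with the green battery at (403,298) on the left and the red one at (436,287) on the right. The tray is at (525,390), with battery_old at (502,378). The top view of the enclosure is blocked by the arm, so I'll swing it left and high.

Candidates for battery_red:
- the red label in the enclosure at (436,287)
- the red one in the tray at (502,378), which is battery_old

The look-alikes are yellow at (398,392) and purple at top (238,210). I choose the one in the enclosure.

```bash
python3 - <<'E'
from workcell import bot,vision,get_obs
import cv2,numpy as np
bot.goto_joints([-1.243,-0.4,1.75,0,1.79,0]); print(get_obs()["position"])
bot.goto_joints([1.2,-0.4,1.75,0,1.79,0])
for n in("scene","top"):
    c=vision.read_camera(n); np.savez(f"{n}1.npz",**c)
    f=c["frame"][:,:,::-1]
    if n=="scene": f=f[110:290,210:390]
    else: f=f[110:270,220:380]
    cv2.imwrite(f"pics/{n}1.png",cv2.resize(f,(600,600),interpolation=cv2.INTER_CUBIC))
print(get_obs()["time_s"])
E
```

```text
[ 0.0899508  -0.25983652  0.54212087]
4.775
```

View pics/scene1.png

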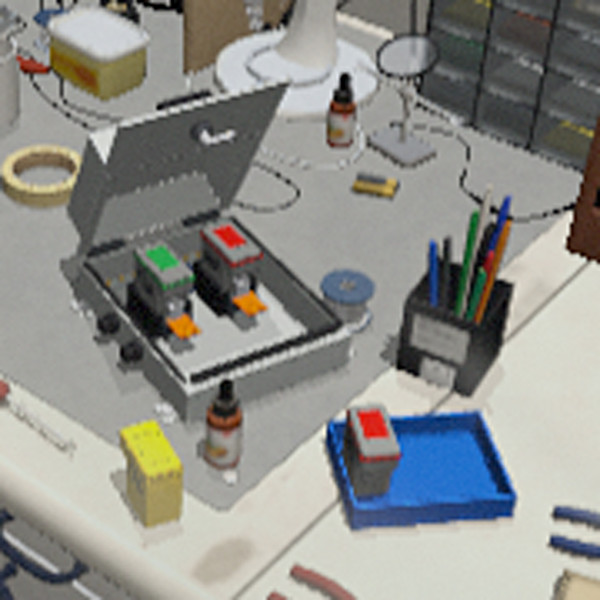

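View pics/top1.png

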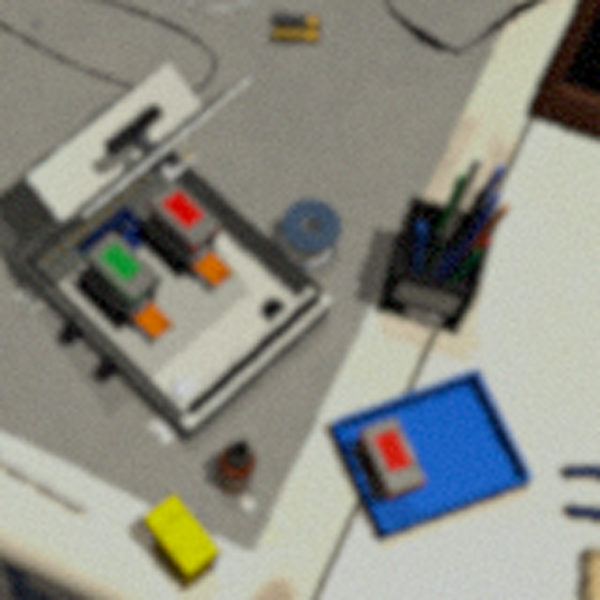

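The top crop shows green at (120,262), red at (183,210), the orange tabs at (152,320) and (210,268), and the case front edge from (185,430) to (325,295). Seen from the front, red is in the right bay and green in the left. The empty half of the tray is on the right in the image. Next I triangulate these.

```bash
cat > h.py <<'E'
import numpy as np,cv2
from scipy.spatial.transform import Rotation as R
def P(c): return np.array(c["intrinsics"])@np.array(c["view"])[:3]
def tri(a,b,pa,pb):
    X=cv2.triangulatePoints(P(a),P(b),np.float64(pa).reshape(2,1),np.float64(pb).reshape(2,1)).ravel();X=X[:3]/X[3]
    return X, [np.linalg.norm(proj(c,X)-p) for c,p in((a,pa),(b,pb))]
def proj(c,X):
    q=P(c)@np.append(X,1); return q[:2]/q[2]
def ray(c,p,z):
    V=np.array(c["view"]);o=-V[:3,:3].T@V[:3,3];d=V[:3,:3].T@np.linalg.solve(np.array(c["intrinsics"]),[p[0],p[1],1])
    return o+d*(z-o[2])/d[2]
HSV=dict(red=[(0,170,120),(4,255,255)],green=[(50,120,80),(75,255,255)],orange=[(10,190,150),(19,255,255)],blue=[(100,150,60),(118,255,255)])
def blobs(c,col,amin=12):
    m=cv2.inRange(cv2.cvtColor(np.array(c["frame"]),cv2.COLOR_RGB2HSV),*[np.array(v) for v in HSV[col]])
    n,l,s,ce=cv2.connectedComponentsWithStats(m)
    return [(ce[i].round(2),int(s[i,4]),l==i) for i in range(1,n) if s[i,4]>=amin]
E
python3 - <<'E'
from h import *
S=dict(np.load("scene1.npz"));T=dict(np.load("top1.npz"))
roi={0:(210,390,110,290),1:(220,380,110,270)}
for col in HSV:
    for i,c in enumerate((S,T)):
        x0,x1,y0,y1=roi[i]
        print(col,"ST"[i],[(b[0].tolist(),b[1]) for b in blobs(c,col) if x0<b[0][0]<x1 and y0<b[0][1]<y1])
for i,c in enumerate((S,T)):
    x0,x1,y0,y1=roi[i]
    m=max((b for b in blobs(c,"blue") if x0<b[0][0]<x1 and y0<b[0][1]<y1),key=lambda b:b[1])[2]
    h=cv2.convexHull(cv2.findContours(m.astype(np.uint8),0,2)[0][0])
    q=cv2.approxPolyDP(h,4,True)[:,0];print(q.tolist(),[ray(c,p,.028).round(3).tolist() for p in q])
E
```

```text
red S [([278.19, 180.65], 26), ([321.48, 236.98], 48)]
red T [([268.24, 165.32], 41), ([324.19, 229.73], 48)]
green S [([350.52, 183.41], 29), ([258.03, 186.92], 38)]
green T [([251.72, 179.47], 47)]
orange S [([284.58, 200.73], 33), ([264.52, 207.55], 33)]
orange T [([276.15, 181.15], 33), ([260.15, 195.15], 33)]
blue S [([359.64, 175.84], 25), ([339.77, 191.91], 44), ([340.99, 250.45], 1095)]
blue T [([254.77, 171.69], 13), ([332.08, 170.58], 12), ([337.01, 230.22], 1014)]
[[363, 261], [340, 266], [317, 262], [308, 238], [353, 234]] [[0.52, -0.395, 0.028], [0.457, -0.354, 0.028], [0.426, -0.295, 0.028], [0.493, -0.215, 0.028], [0.603, -0.312, 0.028]]
[[346, 210], [359, 237], [321, 251], [309, 224]] [[0.6, -0.31, 0.028], [0.527, -0.385, 0.028], [0.423, -0.288, 0.028], [0.493, -0.214, 0.028]]
```

```bash
python3 - <<'E'
from h import *
S=dict(np.load("scene1.npz"));T=dict(np.load("top1.npz"))
def cen(c,lo,hi,box):
    H=cv2.cvtColor(c["frame"],cv2.COLOR_RGB2HSV).astype(int);H[...,0]=(H[...,0]+60)%180
    m=cv2.inRange(H,np.array(lo),np.array(hi)); k=np.zeros_like(m);x0,x1,y0,y1=box;k[y0:y1,x0:x1]=1;m=m*k
    M=cv2.moments(m,True); r=cv2.minAreaRect(cv2.findNonZero(m)); return (np.array([M["m10"],M["m01"]])/M["m00"]),r,M["m00"]
red=((50,150,110),(66,255,256)); grn=((110,110,70),(135,255,256)); org=((68,170,140),(82,255,256))
for n,k,bs,bt in(("red",red,(266,292,172,190),(258,280,155,176)),("green",grn,(248,270,176,196),(242,262,170,190)),("old",red,(310,332,225,246),(314,336,218,242)),
  ("tabR",org,(275,296,192,210),(266,286,172,190)),("tabL",org,(255,275,198,216),(250,270,186,204))):
    a,ra,na=cen(S,*k,bs);b,rb,nb=cen(T,*k,bt); X,e=tri(S,T,a,b); print(n,a.round(1),na,b.round(1),nb,X.round(4),np.round(e,2))
for a,b in(((353,234),(346,210)),((363,261),(359,237)),((317,262),(321,251)),((308,238),(309,224))): X,e=tri(S,T,a,b);print("tray",X.round(3),np.round(e,2))
E
```

```text
red [278.9 181.3] 39.0 [268.3 165.5] 51.0 [ 0.6096 -0.0014  0.0818] [0.38 0.42]
green [258.7 187.9] 44.0 [251.8 179.5] 49.0 [0.5343 0.0265 0.0811] [0.25 0.27]
old [321.3 236.8] 52.0 [324.2 229.7] 53.0 [ 0.4798 -0.2675  0.0748] [0.14 0.13]
tabR [284.5 200.8] 36.0 [275.9 181.3] 39.0 [ 0.5905 -0.044   0.0284] [0.39 0.41]
tabL [264.6 207.6] 37.0 [259.9 195.3] 41.0 [ 0.5146 -0.0168  0.0297] [0.43 0.45]
tray [ 0.601 -0.311  0.027] [0.55 0.55]
tray [ 0.536 -0.388  0.01 ] [0.41 0.39]
tray [ 0.428 -0.29   0.022] [1.03 1.  ]
tray [ 0.494 -0.214  0.026] [0.01 0.01]
```

Measured heights are within 5 mm of the text: labels 82 (86.6), tabs 29 (31.6), old 75 (74). The battery spacing is 80.3 mm. Next I fix the case pose and check it against the rim corners and the cover edge.

```bash
python3 - <<'E'
from h import *
S=dict(np.load("scene1.npz"));T=dict(np.load("top1.npz"))
pts=dict(red=((278.9,181.3),(268.3,165.5),.0866),green=((258.7,187.9),(251.8,179.5),.0866),tabR=((284.5,200.8),(275.9,181.3),.0316),tabL=((264.6,207.6),(259.9,195.3),.0316),old=((321.3,236.8),(324.2,229.7),.074))
W={}
for n,(a,b,z) in pts.items():
    A,B=ray(S,a,z),ray(T,b,z); W[n]=(A+B)/2; print(n,A.round(4),B.round(4))
d=(W["green"]-W["red"]+W["tabL"]-W["tabR"])[:2]; yaw=np.arctan2(d[1],d[0])-np.pi/2; print("yaw",np.degrees(yaw))
Rz=R.from_euler("z",yaw).as_matrix()
loc=dict(red=(27.5,-40),green=(27.5,40),tabR=(-19,-40),tabL=(-19,40))
cs={n:W[n][:2]-(Rz@np.array([*l,0])/1e3)[:2] for n,l in loc.items()}; print({k:v.round(4) for k,v in cs.items()})
C=np.append(np.mean(list(cs.values()),0),0);print("C",C)
np.savez("case.npz",C=C,yaw=yaw)
cv=lambda x,y,z:C+Rz@np.array([x,y,z])/1e3
th=np.arcsin((.26-.05)/.238);print("th",th)
for c,n,o in((S,"scene",(210,140)),(T,"top",(220,110))):
    f=cv2.resize(c["frame"][:,:,::-1][o[1]:o[1]+120,o[0]:o[0]+120],(600,600),interpolation=cv2.INTER_CUBIC)
    def dr(p,col):
        q=(proj(c,p)-o+.5)*5;cv2.drawMarker(f,tuple(int(v) for v in q),col,cv2.MARKER_CROSS,12,1)
    for x in(-119,119):
        for y in(-95,95): dr(cv(x,y,44),(255,0,255))
    for b in(-40,40):
        for x in(-5,60):
            for y in(-18,18): dr(cv(x,b+y,86.6),(255,255,0))
        dr(cv(-25,b,31.6),(255,0,0))
    for y in(-95,95): dr(cv(118-238*np.cos(th),y,50+238*np.sin(th)),(0,255,255))
    cv2.imwrite(f"pics/{n}2.png",f)
a=cv2.imread("pics/scene2.png");b=cv2.imread("pics/top2.png");cv2.imwrite("pics/c2.png",cv2.resize(np.hstack([a,b]),(800,400),interpolation=cv2.INTER_AREA))
E
```

```text
red [ 0.6053 -0.0061  0.0866] [ 0.606  -0.0014  0.0866]
green [0.5296 0.0215 0.0866] [0.5311 0.0261 0.0866]
tabR [ 0.5887 -0.047   0.0316] [ 0.5878 -0.0436  0.0316]
tabL [ 0.5143 -0.019   0.0316] [ 0.5124 -0.0162  0.0316]
old [ 0.4807 -0.2674  0.074 ] [ 0.4799 -0.2673  0.074 ]
yaw 69.82311846741528
{'red': array([ 0.5586, -0.0157]), 'green': array([ 0.5584, -0.0158]), 'tabR': array([ 0.5573, -0.0137]), 'tabL': array([ 0.5575, -0.0136])}
C [ 0.5579242  -0.01471282  0.        ]
th 1.0808390005411685
```

View pics/c2.png

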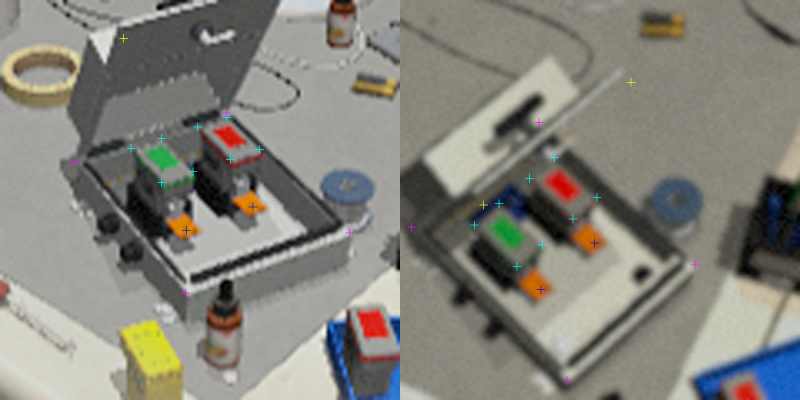

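The overlay agrees in both views: rim corners, battery tops and tabs all land on their features, and the right-bay battery is red. Next I check IK for press, grasp and place poses.

```bash
cat >> h.py <<'E'
try:
    d=np.load("case.npz");C,yaw=d["C"],float(d["yaw"]);Rc=R.from_euler("z",yaw)
except Exception: pass
def cw(x,y,z): return C+Rc.apply(np.array([x,y,z])/1e3)     # case mm -> world m
def ori(lean,flip=False,base=None):                          # tool leaning to case -x, closing along case y
    z=np.array([np.sin(lean),0,-np.cos(lean)]);y=np.array([0,1.,0])*(-1 if flip else 1)
    return (base or Rc)*R.from_matrix(np.column_stack([np.cross(y,z),y,z]))
def tips_at(p,o,ahead=.017): return p-o.as_matrix()[:,2]*ahead  # TCP for fingertip centre at p
E
python3 - <<'E'
from h import *
from workcell import kinematics as k
q=lambda p,o:k.solve_ik(list(p),o.as_quat().tolist())
tr=R.from_euler("z",np.arctan2(.098,-.104)-np.pi/2)
for fl in(0,1):
  for L in(30,37):
    o=ori(np.radians(L),fl);up=np.array([0,0,.1])
    for n,p in(("press",cw(-16,-40,38)),("grip",cw(31,-40,70.6))):
        for e in(0,.1):
            j=q(p+[0,0,e]-o.as_matrix()[:,2]*(.017 if n=="press" else -.002),o);print(fl,L,n,e,None if j is None else np.round(j,2))
  for half in(0,np.pi):
    o=ori(np.radians(20),fl,tr*R.from_euler("z",half)); j=q(np.array([.535,-.324,.065]),o);print("place",half,None if j is None else np.round(j,2))
  o=ori(0,fl);print("handle",None if (j:=q(cw(-80,0,79.5),o)) is None else np.round(j,2))
  o=ori(0,fl,Rc*R.from_euler("z",-1.5));print("handle",None if (j:=q(cw(-80,0,79.5),o)) is None else np.round(j,2))
E
```

```text
0 30 press 0 [-0.37  0.59  1.9   0.76  0.81  2.55]
0 30 press 0.1 [-0.37  0.44  1.87  0.66  0.96  2.71]
0 30 grip 0 [-0.27  0.57  1.89  0.77  0.8   2.64]
0 30 grip 0.1 [-0.27  0.42  1.85  0.66  0.94  2.8 ]
0 37 press 0 [-0.43  0.64  1.9   0.88  0.89  2.39]
0 37 press 0.1 [-0.43  0.47  1.87  0.78  1.02  2.56]
0 37 grip 0 [-0.33  0.6   1.9   0.92  0.86  2.47]
0 37 grip 0.1 [-0.33  0.45  1.87  0.81  0.99  2.65]
place 0 [-0.73  0.58  1.8   0.49  0.82  2.82]
place 3.141592653589793 [-0.38  0.63  1.69 -0.39  0.99  0.62]
handle [-0.17  0.44  1.95 -0.    0.75 -2.96]
handle [-0.17  0.44  1.95 -0.    0.75 -1.46]
1 30 press 0 [-0.37  0.59  1.9   0.76  0.81 -0.6 ]
1 30 press 0.1 [-0.37  0.44  1.87  0.66  0.96 -0.44]
1 30 grip 0 [-0.27  0.57  1.89  0.77  0.8  -0.5 ]
1 30 grip 0.1 [-0.27  0.42  1.85  0.66  0.94 -0.34]
1 37 press 0 [-0.43  0.64  1.9   0.88  0.89 -0.75]
1 37 press 0.1 [-0.43  0.47  1.87  0.78  1.02 -0.58]
1 37 grip 0 [-0.33  0.6   1.9   0.92  0.86 -0.67]
1 37 grip 0.1 [-0.33  0.45  1.87  0.81  0.99 -0.49]
place 0 [-0.73  0.58  1.8   0.49  0.82 -0.32]
place 3.141592653589793 [-0.38  0.63  1.69 -0.39  0.99 -2.52]
handle [-0.17  0.44  1.95 -0.    0.75  0.18]
handle [-0.17  0.44  1.95 -0.    0.75  1.68]
```

```bash
python3 - <<'E'
from h import *
from workcell import bot,hand,get_obs,vision
q=lambda o:o.as_quat().tolist()
o=ori(np.radians(35),True)
hand.move_gripper(0.0)
bot.goto_joints([-0.5,-0.4,1.75,0,1.79,0])
t=lambda dz:tips_at(cw(-25+9,-40,31.6+6.3+dz),o)
bot.reach(list(t(120)),q(o)); bot.servo_line(list(t(6)),velocity=.12)
f0=get_obs()["wrist_force"];print("t",get_obs()["time_s"],np.round(f0,1))
for dz in(3,1,-1,-3,-5,-7,-8.5,-10):
    bot.servo_line(list(t(dz)),velocity=.03);f=get_obs();df=np.array(f["wrist_force"])-f0;print(dz,df.round(1),round((f["position"][2]-t(dz)[2])*1e3,1))
    if np.linalg.norm(df)>12:break
    np.savez("last.npz",dz=dz)
c=vision.read_camera("scene");np.savez("scene3.npz",**c)
bot.servo_line(list(t(80)),velocity=.15);print(get_obs()["time_s"])
bot.dwell(.1)
S=vision.read_camera("scene");T=vision.read_camera("top");np.savez("scene4.npz",**S);np.savez("top4.npz",**T)
a=S["frame"][150:220,235:305,::-1];b=T["frame"][140:210,235:305,::-1]
cv2.imwrite("pics/p4.png",cv2.resize(np.hstack([a,b]),(800,400),interpolation=cv2.INTER_CUBIC))
E
```

```text
t 10.5667 [0.6 0.7 0.6]
3 [ 0.2 -0.3 -0.9] 0.3
1 [-0.7 -1.  -0.2] -0.0
-1 [ 0.2 -0.4 -0.6] -0.2
-3 [-1.5 -1.1  2.1] 0.1
-5 [-1.9 -3.2  3.5] 0.1
-7 [-2.9 -4.2  5.6] 0.2
-8.5 [-3.6 -5.7  7.2] 0.3
-10 [-4.2 -4.8  6.7] 0.3
13.3667
```

View pics/p4.png

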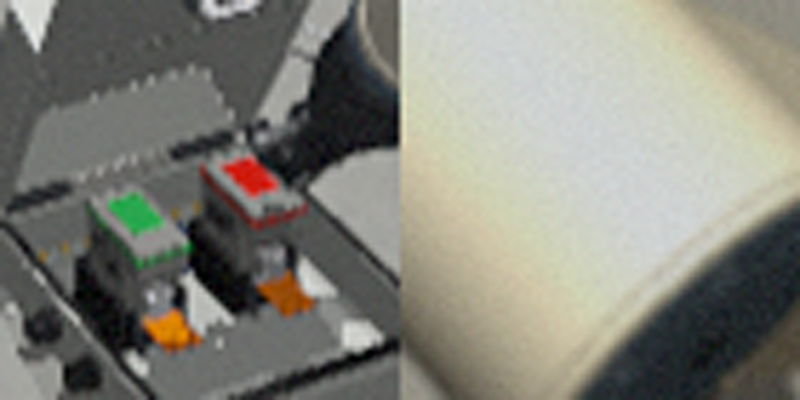

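The red label is still at about (278,181) in full-image pixels, so the battery hasn't popped. Contact began at about -2 mm, so I press deeper.

```bash
python3 - <<'E'
from h import *
from workcell import bot,hand,get_obs,vision
def lab():
    bb=[b for b in blobs(vision.read_camera("scene"),"red",6) if 262<b[0][0]<296 and 168<b[0][1]<192];return [(b[0].tolist(),b[1]) for b in bb]
o=ori(np.radians(35),True)
t=lambda dz:tips_at(cw(-25+9,-40,31.6+6.3+dz),o)
print(lab())
bot.servo_line(list(t(0)),velocity=.15);f0=get_obs()["wrist_force"]
bot.servo_line(list(t(-8)),velocity=.06)
for dz in(-10,-11,-12,-13,-14):
    bot.servo_line(list(t(dz)),velocity=.03);f=get_obs();df=np.array(f["wrist_force"])-f0;print(dz,Rc.inv().apply(df).round(1),round((f["position"][2]-t(dz)[2])*1e3,1),lab())
    if np.linalg.norm(df)>20:break
bot.servo_line(list(t(80)),velocity=.2);print(get_obs()["time_s"],lab())
E
```

```text
[([278.16, 180.44], 32)]
-10 [-3.1 -1.9  5.9] 0.8 [([279.38, 181.26], 34)]
-11 [-3.4 -2.   6.3] 0.9 [([279.41, 181.26], 34)]
-12 [-3.3 -3.1  5.2] 0.7 [([278.36, 177.82], 28)]
-13 [-2.2 -3.   6.6] 0.6 [([278.07, 177.59], 29)]
-14 [-5.4 -1.2 14.1] 1.3 [([278.26, 177.74], 27)]
16.7 [([277.61, 177.7], 23)]
```

It popped: the label row went from 181.3 to 177.7. Now I grasp it.

```bash
python3 - <<'E'
from h import *
from workcell import bot,hand,get_obs,vision
o=ori(np.radians(35),True);ax=o.as_matrix()[:,2]
g=cw(31,-40,82)+ax*.002
bot.servo_line(list(g-ax*.09),velocity=.25); hand.move_gripper(.062)
f0=np.array(get_obs()["wrist_force"])
bot.servo_line(list(g),velocity=.15)
print("at",get_obs()["time_s"],(get_obs()["wrist_force"]-f0).round(1))
hand.move_gripper(.02,strength=50);s=get_obs();print(s["gripper_width"],s["grip_force"],(s["wrist_force"]-f0).round(1))
bot.servo_line(list(g+[0,0,.022]),velocity=.06);s=get_obs();print("up",s["gripper_width"],s["grip_force"],(s["wrist_force"]-f0).round(1),s["time_s"])
S=vision.read_camera("scene");np.savez("scene5.npz",**S)
cv2.imwrite("pics/p5.png",cv2.resize(S["frame"][130:270,230:370,::-1],(560,560),interpolation=cv2.INTER_CUBIC))
E
```

```text
at 18.3583 [ 0.6 -0.9 -0.2]
0.03541216524673218 51.65924549102783 [-1.1 -2.   3.1]
up 0.03553051282535536 51.25529408454895 [ 0.6 -0.3 -1.6] 19.2167
```

View pics/p5.png

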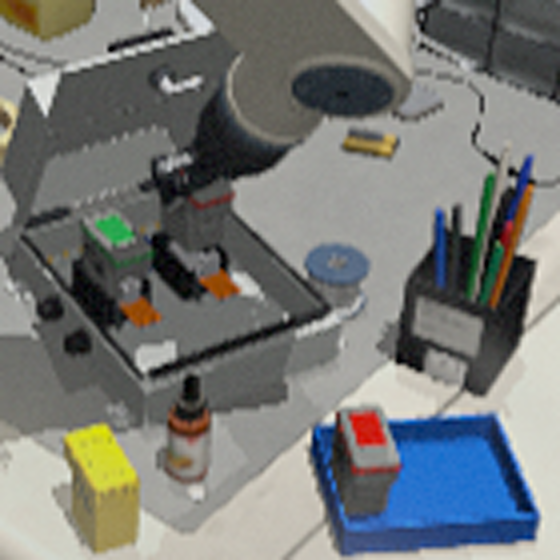

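The battery is held at 35.5 mm width and clear of the bay, and green is still seated. Next I carry it to the tray.

```bash
python3 - <<'E'
from h import *
from workcell import bot,hand,get_obs,vision
q=lambda o:o.as_quat().tolist()
o=ori(np.radians(35),True);ax=o.as_matrix()[:,2]
g=cw(31,-40,82)+ax*.002
bot.servo_line(list(g+[0,0,.035]),velocity=.1)
bot.servo_line(list(cw(-60,-40,190)+ax*.002),velocity=.2)
ty=np.arctan2(.096,-.1075)-np.pi/2; tr=R.from_euler("z",np.radians(47.5)); ot=ori(np.radians(35),True,tr);ax=ot.as_matrix()[:,2]
def pl(z): return np.array([.5343,-.3253,0])+tr.apply([-.004,0,.054+z])+ax*.002   # z: underside height
bot.reach(list(pl(.13)),q(ot)); bot.servo_line(list(pl(.03)),velocity=.15); bot.servo_line(list(pl(.010)),velocity=.06)
bot.dwell(.1);f0=np.array(get_obs()["wrist_force"]);print(get_obs()["time_s"])
for z in(.008,.0065,.005,.0035,.002,.0005,-.001,-.0025):
    bot.servo_line(list(pl(z)),velocity=.03);df=get_obs()["wrist_force"]-f0;print(z,df.round(1))
    if df[2]>4:break
s=get_obs();print(s["gripper_width"],s["time_s"])
S=vision.read_camera("scene");np.savez("scene6.npz",**S)
cv2.imwrite("pics/p6.png",cv2.resize(S["frame"][180:290,270:400,::-1],(650,550),interpolation=cv2.INTER_CUBIC))
E
```

```text
22.6583
0.008 [-0.1  1.  -0.3]
0.0065 [1.  0.9 0.3]
0.005 [0.8 0.5 1.3]
0.0035 [-6.   1.  14.5]
0.035846175580005274 23.6583
```

View pics/p6.png

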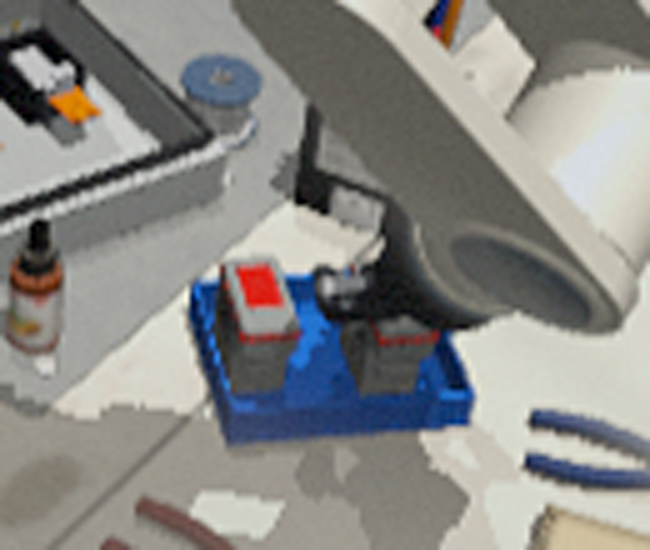

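The battery is in the tray's empty half, upright and touching the floor. I release it, retreat, then swing the cover shut from behind its free edge.

```bash
python3 - <<'E'
from h import *
from workcell import bot,hand,get_obs,vision,kinematics
q=lambda o:o.as_quat().tolist()
hand.move_gripper(.056); p=np.array(get_obs()["position"]);ax=R.from_quat(get_obs()["orientation"]).as_matrix()[:,2]
bot.servo_line(list(p-ax*.09),velocity=.15)
T=vision.read_camera("scene");np.savez("scene7.npz",**T)
bot.servo_line(list(p-ax*.09+[0,0,.22]),velocity=.3)
hand.move_gripper(0.)
o=ori(0,True)
def tip(th,r=222,y=60,off=0):   # tip centre; front lower edge on the plate's outer face
    return tips_at(cw(118-r*np.cos(th)+5*np.sin(th)+11+off,y,50+r*np.sin(th)+5*np.cos(th)),o)
a=tip(1.08,off=28)
bot.reach(list(a+[0,0,.12]),q(o));bot.servo_line(list(a),velocity=.2)
f0=np.array(get_obs()["wrist_force"]);print("t",get_obs()["time_s"])
for th in np.arange(1.12,.04,-.12):
    bot.servo_line(list(tip(th)),velocity=.12);df=Rc.inv().apply(get_obs()["wrist_force"]-f0);print(round(th,2),df.round(1))
    if np.linalg.norm(df)>25:break
print(get_obs()["time_s"])
S=vision.read_camera("scene");np.savez("scene8.npz",**S)
a=T["frame"][190:280,280:370,::-1];b=S["frame"][120:240,200:320,::-1]
cv2.imwrite("pics/p8.png",np.hstack([cv2.resize(v,(400,400),interpolation=cv2.INTER_CUBIC) for v in(a,b)]))
E
```

```text
t 28.6167
1.12 [0.4 0.2 0.7]
1.0 [ 0.9  0.2 -0.9]
0.88 [0.5 0.1 0.8]
0.76 [ 0.2 -0.7  0.3]
0.64 [ 0.5  0.1 -0.8]
0.52 [ 0.3 -0.5  0.5]
0.4 [ 0.8  0.1 -0.2]
0.28 [ 1.9 -0.1  0.3]
0.16 [-0.2 -0.2  0.3]
0.04 [ 0.8 -0.2  0.8]
32.3083
```

View pics/p8.png

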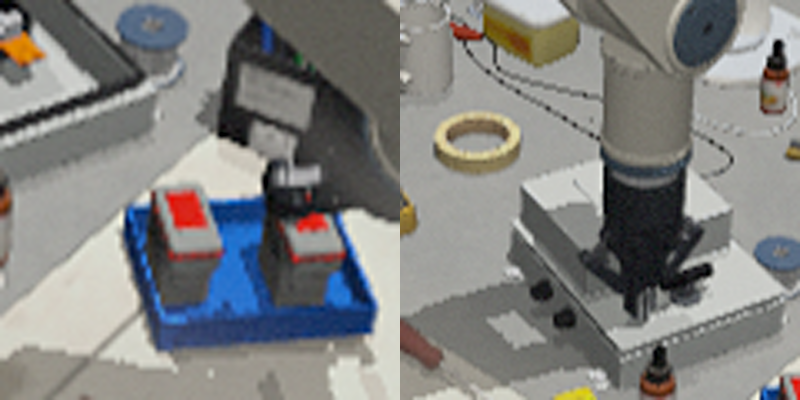

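The battery stands upright in the tray and the cover is nearly down under the fingertip. I press it onto the gasket, then look for the handle bar.

```bash
python3 - <<'E'
from h import *
from workcell import bot,hand,get_obs,vision
p=np.array(get_obs()["position"]);f0=np.array(get_obs()["wrist_force"])
for i in range(1,9):
    bot.servo_line(list(p-[0,0,.002*i]),velocity=.04);df=get_obs()["wrist_force"]-f0
    print(2*i,df.round(1))
    if df[2]>10:break
o=get_obs()["position"];print("tip case",(Rc.inv().apply(o-C)*1e3).round(1)-[0,0,17])
bot.servo_line(list(p+[0,0,.10]),velocity=.2)
bot.servo_line(list(cw(0,190,220)),velocity=.3)
for n in("scene","top"):
    c=vision.read_camera(n);np.savez(n+"9.npz",**c)
    h=cw(-80,0,82);r=slice(int(proj(c,h)[1])-45,int(proj(c,h)[1])+45),slice(int(proj(c,h)[0])-45,int(proj(c,h)[0])+45)
    f=cv2.resize(c["frame"][r][:,:,::-1],(400,400),interpolation=cv2.INTER_CUBIC)
    for pt in((-80,-30,89.5),(-80,30,89.5),(-119,-95,58),(-119,95,58)):
        u=(proj(c,cw(*pt))-[r[1].start,r[0].start]+.5)*400/90;cv2.drawMarker(f,tuple(int(v) for v in u),(255,0,255),0,10,1)
    cv2.imwrite(f"pics/{n}9.png",f)
print(get_obs()["time_s"])
cv2.imwrite("pics/p9.png",np.hstack([cv2.imread(f"pics/{n}9.png") for n in("scene","top")]))
E
```

```text
2 [-1.6 -0.7  0.9]
4 [-1.8 -0.8  0.2]
6 [-1.4 -0.7  0.3]
8 [-0.8  0.7  0.6]
10 [-3.7  0.2 11. ]
tip case [-92.5  59.6  55. ]
35.1083
```

View pics/p9.png

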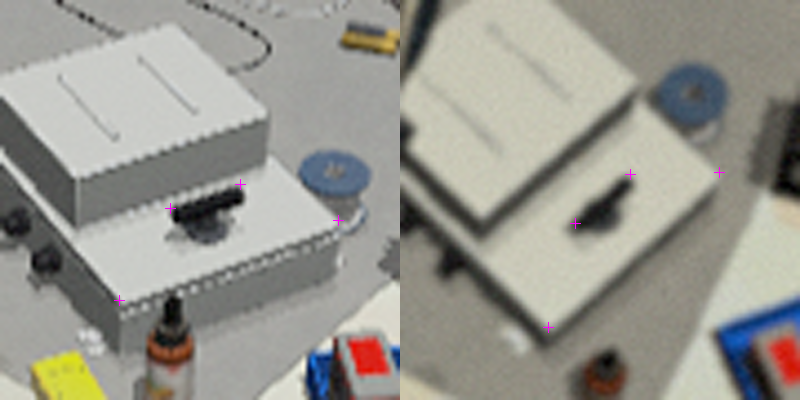

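The cover is resting on its gasket and the bar lies at the predicted spot in both views (within about 1 px). I grip it and turn it clockwise.

```bash
python3 - <<'E'
from h import *
from workcell import bot,hand,get_obs,vision
q=lambda o:o.as_quat().tolist()
oo=lambda a:ori(0,True,Rc*R.from_euler("z",np.pi/2-a))
h=cw(-80,0,86)-[0,0,.002]
hand.move_gripper(.040)
bot.reach(list(h+[0,0,.12]),q(oo(0)));print(np.round(get_obs()["joint_pos"],2))
bot.servo_line(list(h),velocity=.15);f0=np.array(get_obs()["wrist_force"]);m0=np.array(get_obs()["ft_torque"])
print("pre",f0.round(1));hand.move_gripper(.005,strength=40);s=get_obs();print(s["gripper_width"],(s["wrist_force"]-f0).round(1),s["time_s"])
for a in(.3,.6,.8,1.0,1.2,1.35,1.5,1.55):
    dz=-.003*np.clip((a-.7)/.6,0,1)
    bot.reach(list(h+[0,0,dz]),q(oo(a)));s=get_obs();print(a,(s["wrist_force"]-f0).round(1),(s["ft_torque"]-m0).round(2),round(s["gripper_width"],4))
print(s["time_s"])
S=vision.read_camera("scene");np.savez("scene10.npz",**S)
E
```

```text
[-0.17  0.27  1.86  0.    1.01 -1.39]
pre [0.8 0.  0.5]
0.012347689856709268 [-2.8 -5.7  3.3] 38.5167
0.3 [-2.8 -7.2  3.9] [-1.16  0.33 -0.07] 0.0121
0.6 [-4.1 -7.2  3.6] [-1.29  0.39 -0.04] 0.0119
0.8 [-3.9 -8.3  6.1] [-1.3   0.46 -0.04] 0.0119
1.0 [-6.4 -8.5  9.2] [-1.39  0.64 -0.1 ] 0.0119
1.2 [-9.5 -8.2 18.9] [-1.38  1.33 -0.07] 0.0121
1.35 [-11.   -8.2  25.4] [-1.38  1.7  -0.09] 0.0119
1.5 [-11.9  -9.3  25.8] [-1.44  1.65 -0.04] 0.0124
1.55 [-12.   -7.8  26.3] [-1.27  1.72  0.8 ] 0.0122
41.0083
```

The stop was reached: the torque jumped at 1.55. I release and then touch the flange at the same spot as before, to check the cover is drawn down (earlier contact read 55.0 mm).

```bash
python3 - <<'E'
from h import *
from workcell import bot,hand,get_obs,vision
q=lambda o:o.as_quat().tolist()
hand.move_gripper(.040);p=np.array(get_obs()["position"]);bot.servo_line(list(p+[0,0,.1]),velocity=.2);hand.move_gripper(0.)
o=ori(0,True)
t=lambda z:tips_at(cw(-92.5,62,z),o)
bot.reach(list(t(110)),q(o));bot.servo_line(list(t(60)),velocity=.15);bot.dwell(.1);f0=np.array(get_obs()["wrist_force"])
for z in np.arange(58,49,-1.):
    bot.servo_line(list(t(z)),velocity=.03);s=get_obs();df=s["wrist_force"]-f0;print(z,df.round(1),(Rc.inv().apply(s["position"]-C)*1e3)[2].round(1)-17)
    if df[2]>9:break
bot.servo_line(list(t(140)),velocity=.2);bot.servo_line(list(cw(0,190,240)),velocity=.3)
c=vision.read_camera("top");np.savez("top11.npz",**c);s=vision.read_camera("scene");np.savez("scene11.npz",**s);print(get_obs()["time_s"])
f=[]
for c in(s,c):
    u=proj(c,cw(-80,0,82)).astype(int);f.append(cv2.resize(c["frame"][u[1]-60:u[1]+80,u[0]-50:u[0]+90,::-1],(400,400),interpolation=cv2.INTER_CUBIC))
cv2.imwrite("pics/p11.png",np.hstack(f))
E
```

```text
58.0 [-0.4  0.8  0.1] 58.5
57.0 [-0.3  0.4 -1.1] 57.0
56.0 [-0.6 -0.  -0.9] 55.900000000000006
55.0 [-0.2 -0.4  3.7] 55.099999999999994
54.0 [-5.8  1.  17.3] 54.900000000000006
46.2417
```

View pics/p11.png

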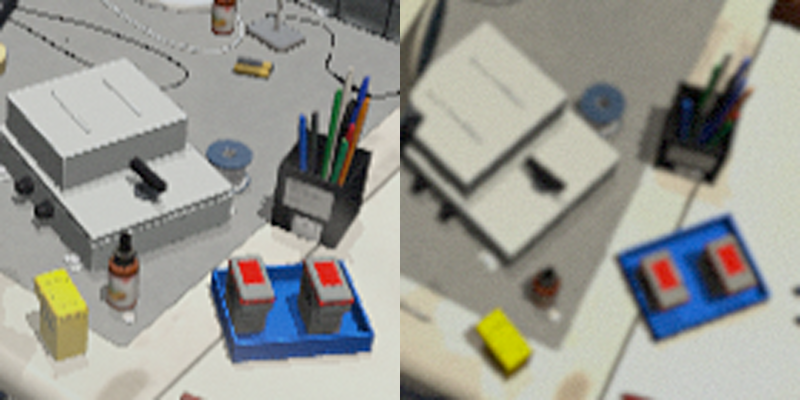

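```bash
python3 - <<'E'
from h import *
for n in("scene","top"):
    a=dict(np.load(n+"9.npz"));b=dict(np.load(n+"11.npz"))
    g=lambda c:cv2.cvtColor(c["frame"],cv2.COLOR_RGB2GRAY).astype(np.float32)
    A,B=g(a),g(b)
    e=proj(a,cw(-119,0,58))-proj(a,cw(-119,0,55));print(n,"3mm drop at edge ->",(-e).round(2))
    for nm,p,w in(("edgeL",(-119,60,52),8),("edgeR",(-119,-60,52),8),("cornerL",(-119,95,52),8),("cornerR",(-119,-95,52),8),("domeL",(-32,70,108),8),("domeC",(-32,0,108),8),("flux?yellow",(-240,110,60),14),("baseL",(-119,95,5),7)):
        u=proj(a,cw(*p)).round().astype(int);s=slice(u[1]-w,u[1]+w),slice(u[0]-w,u[0]+w)
        d,r=cv2.phaseCorrelate(A[s],B[s],cv2.createHanningWindow((2*w,2*w),cv2.CV_32F));print(nm,np.round(d,2),round(r,2))
# edge profile across flange front edge, vertical columns, scene
    for y in(-60,60):
        u=proj(a,cw(-119,y,55)).round().astype(int);print(y,A[u[1]-5:u[1]+7,u[0]-2:u[0]+3].mean(1).round(),B[u[1]-5:u[1]+7,u[0]-2:u[0]+3].mean(1).round())
E
```

```text
scene 3mm drop at edge -> [-0.06  0.71]
edgeL [-0.44  0.  ] 0.96
edgeR [-0.03  0.3 ] 0.92
cornerL [-0.23 -0.08] 1.03
cornerR [0.02 0.06] 1.01
domeL [-0.5   0.27] 1.11
domeC [-0.1   0.41] 0.93
flux?yellow [0.07 0.06] 0.95
baseL [0.54 0.49] 1.0
-60 [ 51.  74.  94. 109. 120. 122.  98.  59.  67.  60.  65.  46.] [ 51.  74.  93. 109. 121. 123.  99.  59.  68.  60.  66.  45.]
60 [ 79. 113. 143. 168. 185. 185. 137.  88.  77.  59.  40.  28.] [ 79. 113. 144. 168. 185. 188. 149.  87.  69.  60.  41.  28.]
top 3mm drop at edge -> [-0.09  0.33]
edgeL [0.12 0.22] 1.02
edgeR [ 0.14 -0.29] 0.98
cornerL [0.05 0.15] 1.0
cornerR [0.04 0.06] 1.0
domeL [-0.11  0.17] 1.06
domeC [-0.02 -0.21] 1.06
flux?yellow [0.16 0.01] 1.04
baseL [0.62 0.44] 0.98
-60 [ 46.  56.  60.  60.  53.  45.  35. 112.  80.  57.  40.  21.] [ 46.  56.  61.  59.  53.  45.  36. 111.  79.  56.  39.  21.]
60 [112. 142. 166. 178.  63.  56.  46.  36.  32.  27.  21.  11.] [112. 140. 166. 180.  63.  56.  45.  37.  32.  27.  21.  11.]
```

The images don't show the cover moving between before and after the turn. To tell "already down" from "not drawn", I calibrate the fingertip height by touching the bare bench.

```bash
python3 - <<'E'
from h import *
from workcell import bot,hand,get_obs,vision
q=lambda o:o.as_quat().tolist()
T=dict(np.load("top11.npz"));w=cw(-165,-50,0)
T1=dict(np.load("top1.npz"));fl=ray(T1,(283.5,235),.07);print("flux",fl.round(3),"spot",w.round(3),np.linalg.norm((fl-w)[:2]).round(3))
o=ori(0,True);t=lambda z:tips_at(w+[0,0,z/1e3],o)
bot.reach(list(t(150)),q(o));bot.servo_line(list(t(6)),velocity=.2);bot.dwell(.1);f0=np.array(get_obs()["wrist_force"])
for z in np.arange(4,-7,-1.):
    bot.servo_line(list(t(z)),velocity=.04);s=get_obs();df=s["wrist_force"]-f0;print(z,df.round(1),round(s["position"][2]*1e3-17,1))
    if df[2]>7:break
bot.servo_line(list(t(150)),velocity=.3);print(get_obs()["time_s"])
E
```

```text
flux [ 0.404 -0.154  0.07 ] spot [ 0.548 -0.187  0.   ] 0.148
4.0 [-1.7 -0.3  1. ] 4.5
3.0 [-0.6 -0.8  1. ] 3.0
2.0 [-0.4  0.3  1.2] 1.9
1.0 [-0.9 -0.1  0.7] 0.9
0.0 [-0.6  0.1  2.7] 0.1
-1.0 [-4.8  0.6 15.5] 0.1
50.5083
```

The bench contact reads 0.1 mm, so the fingertip calibration is right. The flange at 55.1 mm is therefore the fully drawn-down height (55.0; resting on the gasket would read about 58), and the handle is at its stop. Handing in.

```bash
python3 -c "
from workcell import hand_in;print(hand_in())"
```

```text
the job is handed in; nothing more can be done
None
```

I handed the job in at about 50.5 s: the red battery stands upright in the empty half of the tray, the green one was still latched when the cover closed, and the cover is shut and drawn down with its T-handle turned to its clockwise stop; the hand-in gave no verdict.

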